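# Stroke the cleaned air slide and blank its open port

## Task

The air slide has just been cleaned: slowly run its carriage by the black handle right out to the far end stop and then all the way back to the cylinder, feeling for sticky spots. Then take the red blanking plug out of the wooden block, push it down into the open air port until it is fully home and locks, pull it upwards firmly enough to see the blue collar lift and know that it holds, and let it go. Leave everything else on the bench where it is.

Things in the scene. Friction and masses are not known exactly. Their poses are not given: they have to be found in the camera images.
- air_slide: Air slide on a dark base plate (130 x 530 mm). Origin: centre of the plate's underside; +y runs from the cylinder (52 mm square, top at z 68, y -250 to -20) along the rails to the far end stop (grey block, y 246 to 264); z up. Two upright brass fittings with blue collars on the cylinder: the one at y -37.5, by the carriage, already holds a red plug (top at z 135); the one at y -232.5 is open.
- port_mouth (a point): Centre of the open port's mouth, at the top of its blue collar, 102 mm above the bench; z up out of the port. Bore 13.2 mm wide, chamfered mouth 16.6; tube stop 26 mm down; sprung teeth 8 to 14 mm down. Pushing the plug past the teeth takes up to 10 N, felt from about 13 mm deep on; about 2 mm short of the stop they snap into its groove and it cannot be pulled out any more.
- carriage_handle (a point): On the axis of the carriage's upright black round handle, at the height to grip it (86 mm above the bench). The handle is 25 mm in diameter and stands 56 to 106 mm above the bench, in the middle of a plate 120 x 90 mm whose top is at 52. Axes as air_slide.
- carriage (a joint): Carriage position along the slide's +y in m: 0 = home, at the cylinder; 0.150 = at the far end stop; both are hard stops. Sliding friction 3 N; it stays where it is left. At value q the handle stands at y = 45 mm + q in the frame of air_slide (x = 0).
- collar (a joint): Travel of the open port's blue collar (20 mm wide, 4 mm proud) in m: about 0 at rest, positive pressed in (to 0.0015), negative lifted (to -0.002, a hard stop). Sprung, 2 N per mm. A locked plug has 2 mm of free play and then draws the collar up with it; an unlocked one does not.
- plug: Red blanking plug, 25 g, standing stem down in any one of the block's three holes, its foot 14 mm and top 73 mm above the bench. Origin: centre of the stem's foot; z up its axis. Stem 12 mm in diameter, 29 long, tapered foot, grooved; above it a ribbed head 18 mm in diameter, 30 tall. Fully home the foot is 26 mm below the port's mouth, with 3 mm between head and collar.
- plug_head (a point): On the plug's axis, 49 mm above its foot: where to hold its head, so that the fingertips stay clear of the block and of the collar.
- block: Dark hardwood block 55 x 200 mm, 40 high, fixed to the bench; origin: centre of the underside. Three holes 13.6 mm wide, 26 deep, in a row along its y axis at y = -60, 0 and 60 mm.
- silencer: Plug-in silencer in the block (bystander): the same stem, black flange and brass head 19 mm wide. Origin: lower end of the stem.
- reducer: Plug-in reducer in the block (bystander): the same stem, grey barrel 16 mm wide with a blue ring on top. Origin: lower end of the stem.
- mallet: Carver's turned wooden mallet standing on its 86 mm head, 252 mm tall (bystander). Origin: centre of its foot.
- gouge_a: Carving gouge with a pale handle, 265 mm long, lying on the bench (bystander). Origin: near its middle, on the bench; blade to +x.
- gouge_b: Carving gouge with a dark handle, 265 mm long, lying beyond the slide (bystander). Origin: near its middle, on the bench; blade to +x.
- honing_stone: Grey honing stone 50 x 150 x 22 mm (bystander). Origin: centre of its underside.
- hex_key: Dark L-shaped hex key, 91 mm long, lying beside the slide (bystander). Origin: on the bench inside the L.

How it is judged:
On the way, in this order (a step that is already met when the one before it is completed fails the run):
1. the carriage has been run out to the far end stop (within 4 mm) (value of joint carriage above 0.146 m), for 0.1 s.
2. the carriage has been brought back home to the cylinder (within 4 mm) (value of joint carriage below 0.004 m), for 0.1 s.
3. the red plug has been pushed fully home in the open port (foot within 1.5 mm of the tube stop) (z of plug in the frame of port_mouth below -0.0245 m and horizontal distance between plug and port_mouth below 0.003 m), for 0.1 s.
4. the plug has been pulled upwards so that its teeth draw the collar up by 1 mm or more, and has held (value of joint collar below -0.001 m and z of plug in the frame of port_mouth below -0.02 m and horizontal distance between plug and port_mouth below 0.003 m), for 0.1 s.
At the end, for the whole second after the job is handed in: The carriage is home (within 5 mm), the red plug is locked in the open port (foot within 3.5 mm of the tube stop, as its free play allows, within 3 mm of the axis and 5 degrees of upright), the collar has sprung back, and the plug has been let go and is at rest (value of joint carriage below 0.005 m and z of plug in the frame of port_mouth below -0.0225 m and horizontal distance between plug and port_mouth below 0.003 m and angle between the z axis of plug and the z axis of port_mouth, either way round below 0.09 rad and value of joint collar above -0.0007 m and linear speed of plug below 0.02 m/s); the robot touches nothing.
It fails at once if the carriage is run faster than 0.4 m/s (velocity of joint carriage above 0.4 m/s or velocity of joint carriage below -0.4 m/s).
It fails at once if another thing on the bench is moved by more than 20 mm (distance of any of silencer, reducer, mallet, gouge_a, gouge_b, honing_stone, hex_key from where it was at the start of the episode above 0.02 m).
It also fails if it takes over 69 s, if anything falls off the work surface, if the arm or the gripper's body presses on something with over 40 N, if the wrist force passes 120 N, or if a joint passes its speed limit or range.

## Robot

A 6-joint arm with a two-finger parallel gripper is mounted at the origin on the work surface. World frame = base frame: x ahead of the robot, y to its left, z up, the work surface at z = 0. Lengths are in m, angles in rad, forces in N, time in s.
With the tool pointing down it reaches from about 0.25 to 0.775 m from the base axis. Payload 4 kg.
Tool frame: the origin (TCP) lies midway between the tips of the shut fingers; the grasp point (between the pads) lies 19 mm behind it (robot.tcp_to_grasp is the distance from the TCP to the grasp point, in m); z points along the fingers, x is the direction in which the jaws open and shut, and the axes are right-handed (so a half turn about z gives the same grasp; the last joint's range is limited). The gripper opens to 94 mm and grips with 3 to 60 N. Pads are 16 mm wide; open, the fingers measure 119 mm over their backs; the gripper's body (75 mm by 177 mm) begins 78 mm behind the grasp point.
Start: joints at [-1.242, 0.087, 1.371, -0, 1.684, -0.103], TCP at [0.23, -0.5, 0.166] pointing down, gripper open.
Joint ranges: [-3.1, 3.1], [-0.76, 2.03], [0.27, 2.55], [-1.08, 4.22], [0.17, 2.65], [-2.57, 2.57]. Speed limits (rad/s): [2.79, 2.79, 3.14, 3.14, 3.14, 3.14].

## Interface

Orientations are given as [roll, pitch, yaw] about the fixed x, y, z axes, in that order (R = Rz(yaw) Ry(pitch) Rx(roll)).
In Python, from bench import get_obs, vision, robot gives the robot as it stands.
- The arm moves only by the tool servo_tool, never from a script. Its argument "targets" is text: rows parted by semicolons, each of 7 numbers parted by spaces: the opening, from 0 (shut) to 1 (fully open), then the shift along the tool's x, y, z as a fraction of full scale, then the turn, a rotation vector about the tool's x, y, z as a fraction of full scale. A call has 1 to 12 rows; each row is the pose to reach, as a shift and turn from the pose commanded when the call began, along the tool's axes at that moment, turning the shorter way round; what a row does not reach only later rows make up. Full scale, the value 1, is 0.25 m for a shift and pi rad for a turn. A row lasts 1/12 s, in which the tool goes at most 41.7 mm and 7.16 degrees, less where a joint would pass 70% of its speed; a pose out of reach is approached as far as the arm can. A call with a number of a shift or a turn outside -1 to 1 is refused whole. A call with a gripper value outside its range is refused whole. The fingers move at their own pace and stop on an object; the grip force is fixed at half the most. Time passes only in rows, so rows that repeat a pose let the fingers close. It gives the time, the measured TCP pose, the force and the opening at its end, in the units of the state.
- get_obs(): the state, without advancing time (a new reading comes with each control period).
- vision.snapshot(name): name is "scene" or "top" or "wrist"; returns a dict with "image" (400x640x3 uint8, red, green, blue), "mtx" (3x3 intrinsics, pixels), "world_from_camera" (4x4, takes a point from camera to world coordinates); the wrist camera has in their place "T_tool_cam" (4x4, takes a point from camera to tool coordinates, whose origin is the TCP and whose axes are the tool frame's). Camera axes: x right, y down, z forward; pixel columns grow to the right and rows downward; lengths in m; the calibration is good to about 2 mm. The wrist camera is an equidistant fisheye: a pixel r from the principal point sees the ray r / f radians off the axis. A picture is of the moment at which its call begins: read the wrist's pose just before it. There is no depth.
- robot.close_job(): hands the job in, once; it reports no verdict.
The state is a dict: "time": time; "joint_positions": joint angles; "qvel": joint speeds; "joint_torque": joint torques, N m; "tool_pos": TCP position; "ee_rot": TCP orientation; "wrist_force": force on the tool from outside, world axes, zero at the start; "wrist_torque": the same for the moment, N m; "width": finger opening in m.
Only numpy, scipy, OpenCV 4.12 (cv2) and the standard library are available. Lean on these libraries where they do the work, as an engineer would, in place of code of your own. Each camera call takes 0.05 s, during which the arm holds its last target.

## Working session

There is one attempt and no reset: what is moved stays moved. The work goes in short steps, Python scripts to look and compute and a tool call to move; the robot and the scene stay as the last step left them, time stands still between calls to the robot, and variables do not carry over. Pictures are saved under pics/ and viewed, and the job is handed in when it is done.

Besides the shell and the picture viewer there is one more tool, called by a JSON object that holds its "api" and its "payload", one argument or row to a line. servo_tool: Moves the arm, as the interface text tells. Its arguments: {"type":"object","properties":{"targets":{"type":"string"}},"required":["targets"]}

```bash
ls; mkdir -p pics
python3 - <<'E'
from bench import get_obs, vision, robot
import cv2, numpy as np
o=get_obs(); print(o)
for n in ["scene","top","wrist"]:
    s=vision.snapshot(n); cv2.imwrite(f"pics/{n}0.png",s["image"][:,:,::-1]); np.savez(f"{n}0.npz",**s)
    print(n,s["mtx"].round(1).tolist(),(s.get("world_from_camera") if n!="wrist" else s["T_tool_cam"]).round(4).tolist())
print(robot.tcp_to_grasp)
E
```

```text
pics
{'time': 0.0, 'joint_positions': array([-1.24208247e+00,  8.79531446e-02,  1.37225768e+00, -1.20996636e-06,
        1.68359816e+00, -1.03087726e-01]), 'qvel': array([ 0.00203615,  0.00133372, -0.00163416, -0.00112151,  0.00180739,
       -0.00016327]), 'joint_torque': array([-1.46758972e-03, -3.40186286e+01, -3.02426112e+01,  7.17067136e-02,
        3.30281421e-02, -1.69316968e-04]), 'tool_pos': array([ 0.22997262, -0.49890642,  0.16460356]), 'ee_rot': array([-3.14136578e+00,  2.20468703e-03, -1.13899463e+00]), 'wrist_force': array([-0.29861717, -0.01550893, -0.33779945]), 'wrist_torque': array([0.03145941, 0.02654516, 0.06690739]), 'width': 0.09415843640747855}
scene [[474.8, 0.0, 324.0], [0.0, 474.8, 199.4], [0.0, 0.0, 1.0]] [[0.0694, 0.6983, -0.7125, 1.474], [0.9975, -0.0558, 0.0424, -0.0769], [-0.0101, -0.7137, -0.7004, 0.9802], [0.0, 0.0, 0.0, 1.0]]
top [[477.9, 0.0, 318.2], [0.0, 477.9, 204.4], [0.0, 0.0, 1.0]] [[-0.0232, -0.9846, 0.1733, 0.3274], [-0.9997, 0.0228, -0.0043, -0.0238], [0.0003, -0.1733, -0.9849, 1.3427], [0.0, 0.0, 0.0, 1.0]]
wrist [[309.7, 0.0, 318.5], [0.0, 309.7, 200.9], [0.0, 0.0, 1.0]] [[1.0, -0.0003, 0.0002, -0.0009], [0.0003, 0.9663, 0.2576, -0.0742], [-0.0003, -0.2576, 0.9663, -0.219], [0.0, 0.0, 0.0, 1.0]]
0.0188
```

View pics/scene0.png

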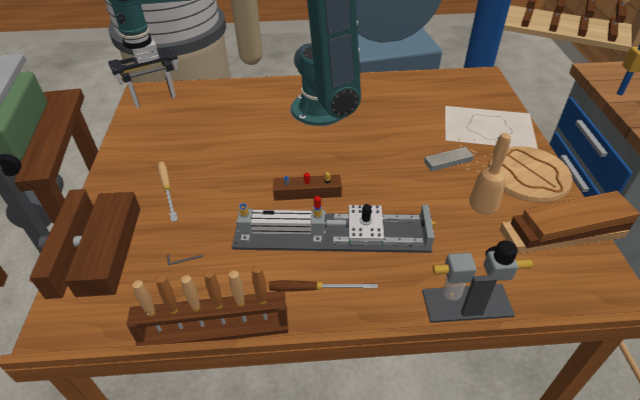

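View pics/top0.png

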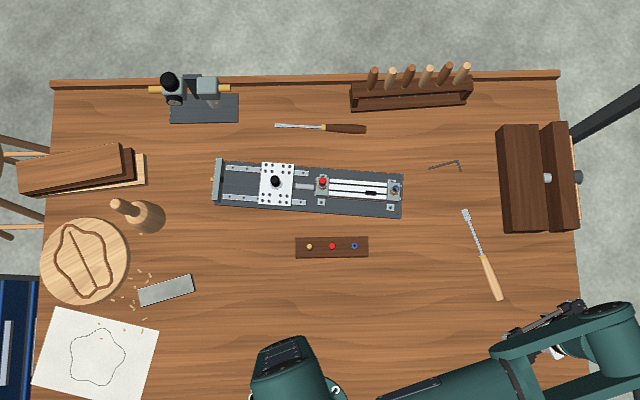

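View pics/wrist0.png

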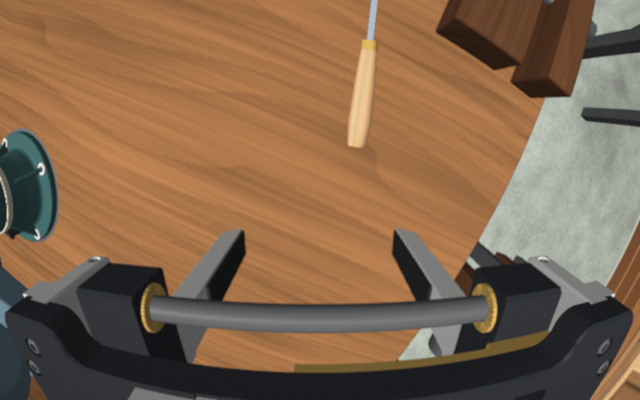

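Run:
```python
import cv2
a=cv2.imread("pics/top0.png")[150:265,200:415]; cv2.imwrite("pics/topc.png",cv2.resize(a,None,fx=3.7,fy=3.7,interpolation=cv2.INTER_CUBIC))
a=cv2.imread("pics/scene0.png")[165:255,225:440]; cv2.imwrite("pics/scenec.png",cv2.resize(a,None,fx=3.7,fy=3.7,interpolation=cv2.INTER_CUBIC))
```

```text
(no output)
```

View pics/topc.png

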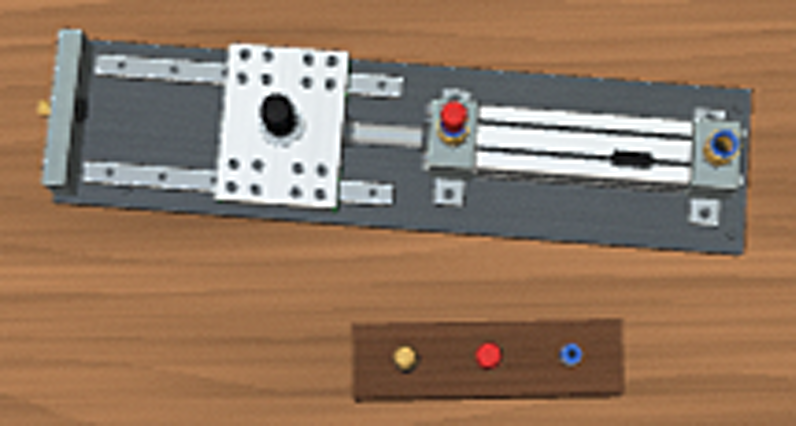

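View pics/scenec.png

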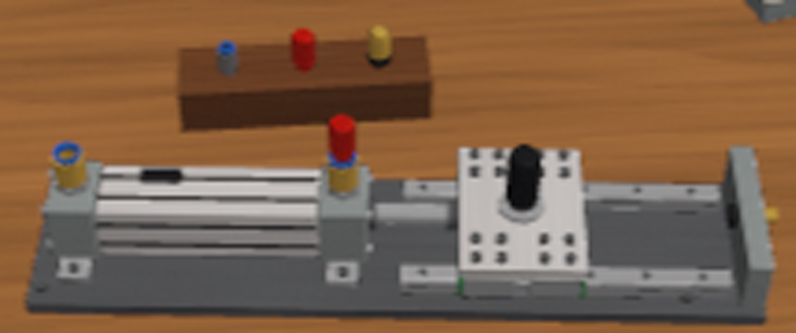

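```bash
cat > h.py <<'E'
import numpy as np,cv2
from bench import get_obs,vision,robot
from scipy.spatial.transform import Rotation as R
def onz(s,uv,z):
    K=s["mtx"];T=s["world_from_camera"]
    d=T[:3,:3]@np.linalg.inv(K)@np.array([uv[0],uv[1],1.])
    o=T[:3,3]; return o+d*(z-o[2])/d[2]
def proj(s,P):
    K=s["mtx"];T=np.linalg.inv(s["world_from_camera"]); p=T[:3,:3]@P+T[:3,3]; p=K@p; return p[:2]/p[2]
E
python3 - <<'E'
from h import *
t=np.load("top0.npz");s=np.load("scene0.npz")
T=lambda u,v:(200+(u+.5)/3.7-.5,150+(v+.5)/3.7-.5); S=lambda u,v:(225+(u+.5)/3.7-.5,165+(v+.5)/3.7-.5)
for n,a,b,z in [("handle",(274,106),(525,152),.106),("pplug",(453,106),(342,121),.135),("port",(723,144),(67,152),.102),("plug",(488,353),(303,35),.073),("silencer",(404,355),(379,32),.073),("red",(571,354),(227,47),.067)]:
    print(n,z,onz(t,T(*a),z).round(4),onz(s,S(*b),z).round(4))
E
```

```text
handle 0.106 [0.6181 0.0873 0.106 ] [0.6167 0.0843 0.106 ]
pplug 0.135 [ 0.6084 -0.0406  0.135 ] [ 0.6052 -0.0428  0.135 ]
port 0.102 [ 0.5837 -0.2338  0.102 ] [ 0.5871 -0.2369  0.102 ]
plug 0.073 [ 0.4404 -0.0621  0.073 ] [ 0.443  -0.0649  0.073 ]
silencer 0.073 [ 0.4404 -0.0018  0.073 ] [ 0.4442 -0.0056  0.073 ]
red 0.067 [ 0.4388 -0.1222  0.067 ] [ 0.4455 -0.1246  0.067 ]
```

{"api": "servo_tool", "payload": {
  "targets": "1 -0.62 -1 -0.2 0 0 -0.331;1 -0.62 -1 -0.2 0 0 -0.331;1 -0.62 -1 -0.2 0 0 -0.331;1 -0.62 -1 -0.2 0 0 -0.331;1 -0.62 -1 -0.2 0 0 -0.331;1 -0.62 -1 -0.2 0 0 -0.331;1 -0.62 -1 -0.2 0 0 -0.331;1 -0.62 -1 -0.2 0 0 -0.331;1 -0.62 -1 -0.2 0 0 -0.331;1 -0.62 -1 -0.2 0 0 -0.331"
}}

```text
time: 0.98
tool_pos: [0.3929, -0.253, 0.2158]
ee_rot: [3.141, -0.0, -0.096]
wrist_force: [-0.3, 0.1, -0.6]
width: 0.0943
```

{"api": "servo_tool", "payload": {
  "targets": "1 0.52 -1 0 0 0 0;1 0.52 -1 0 0 0 0;1 0.52 -1 0 0 0 0;1 0.52 -1 0 0 0 0;1 0.52 -1 0 0 0 0;1 0.52 -1 0 0 0 0;1 0.52 -1 0 0 0 0;1 0.52 -1 0 0 0 0"
}}

```text
time: 1.65
tool_pos: [0.5482, -0.0139, 0.2142]
ee_rot: [-3.139, 0.002, -0.095]
wrist_force: [-0.4, 0.0, -0.4]
width: 0.0939
```

```bash
cat >> h.py <<'E'
def wsnap(n):
    o=get_obs(); s=vision.snapshot("wrist"); cv2.imwrite(f"pics/{n}.png",s["image"][:,:,::-1])
    Tw=np.eye(4);Tw[:3,:3]=R.from_euler("xyz",o["ee_rot"]).as_matrix();Tw[:3,3]=o["tool_pos"]
    np.savez(n+".npz",mtx=s["mtx"],T=Tw@s["T_tool_cam"]); print(o["time"],o["tool_pos"].round(4),o["ee_rot"].round(4),o["wrist_force"].round(1)); return s
def wonz(n,uv,z):
    s=np.load(n+".npz");K=s["mtx"];T=s["T"]; x=(uv[0]-K[0,2])/K[0,0];y=(uv[1]-K[1,2])/K[1,1];r=np.hypot(x,y)
    d=np.array([np.sin(r)*x/r,np.sin(r)*y/r,np.cos(r)]) if r>0 else np.array([0,0,1.])
    d=T[:3,:3]@d;o=T[:3,3];return o+d*(z-o[2])/d[2]
def wproj(n,P):
    s=np.load(n+".npz");K=s["mtx"];T=np.linalg.inv(s["T"]);p=T[:3,:3]@np.asarray(P)+T[:3,3]
    th=np.arctan2(np.hypot(p[0],p[1]),p[2]);ph=np.arctan2(p[1],p[0]);return np.array([K[0,2]+K[0,0]*th*np.cos(ph),K[1,2]+K[1,1]*th*np.sin(ph)])
E
python3 -c "
from h import *
wsnap('w1')"
```

```text
1.65 [ 0.5482 -0.0139  0.2142] [-3.1391e+00  1.6000e-03 -9.5000e-02] [-0.4  0.  -0.4]
```

View pics/w1.png

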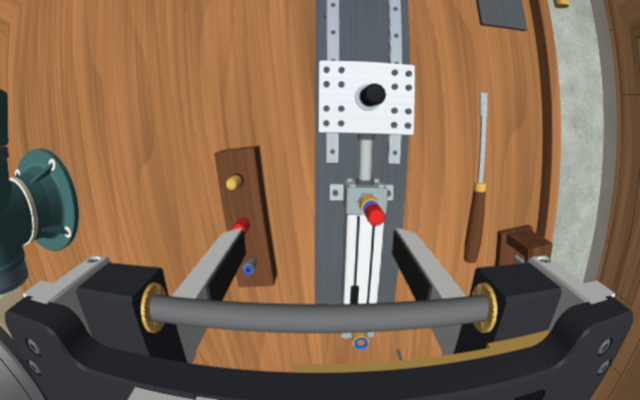

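```bash
python3 -c "
from h import *
for n,u,z in [('handle',(375,94),.106),('pplug',(376,217),.135),('port',(361,343),.102),('silencer',(232,183),.073),('railL',(333,12),.03),('c1',(320,60),.052),('c2',(413,65),.052),('c3',(413,134),.052),('c4',(320,131),.052)]: print(n,wonz('w1',u,z).round(4))
"
```

```text
handle [0.6161 0.0845 0.106 ]
pplug [ 0.6037 -0.0405  0.135 ]
port [ 0.585  -0.2343  0.102 ]
silencer [ 0.4423 -0.0018  0.073 ]
railL [0.587  0.2062 0.03  ]
c1 [0.5632 0.136  0.052 ]
c2 [0.6788 0.1239 0.052 ]
c3 [0.6714 0.0358 0.052 ]
c4 [0.5548 0.048  0.052 ]
```

{"api": "servo_tool", "payload": {
  "targets": "1 0.234 -0.422 0 0 0 0;1 0.234 -0.422 0 0 0 0;1 0.234 -0.422 0 0 0 0;1 0.234 -0.422 0 0 0 0;1 0.234 -0.422 0.3 0 0 0;1 0.234 -0.422 0.45 0 0 0;1 0.234 -0.422 0.588 0 0 0;1 0.234 -0.422 0.588 0 0 0;1 0.234 -0.422 0.588 0 0 0"
}}

```text
time: 2.45
tool_pos: [0.6093, 0.0782, 0.0609]
ee_rot: [3.139, 0.015, -0.102]
wrist_force: [-0.6, 0.3, -0.5]
width: 0.0938
```

```bash
python3 -c "
from h import *
wsnap('w2')
o=get_obs();print(o['time'],o['tool_pos'],o['ee_rot'],o['qvel'])"
```

```text
2.45 [0.6093 0.0782 0.0609] [ 3.1385  0.0146 -0.1024] [-0.6  0.3 -0.5]
2.5 [0.6119197  0.07855919 0.06508911] [ 3.13965236  0.0080859  -0.10210898] [ 6.26400130e-03 -4.51199675e-02 -1.09211245e-01  4.32625715e-03
  7.63942061e-03 -9.08042156e-05]
```

View pics/w2.png

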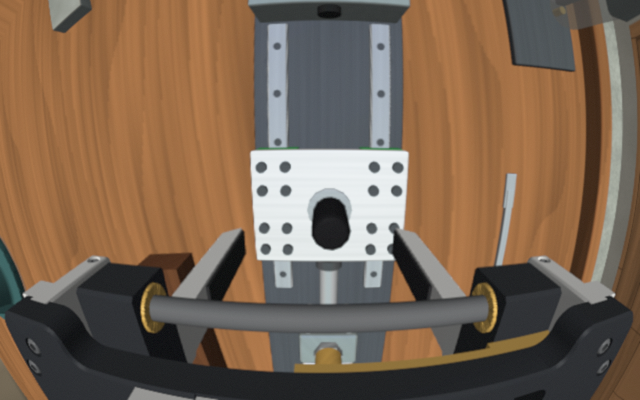

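{"api": "servo_tool", "payload": {
  "targets": "1 0.012 -0.028 0 0 0 0;1 0.012 -0.028 0 0 0 0;1 0.012 -0.028 0 0 0 0;1 0.012 -0.028 0 0 0 0"
}}

```text
time: 2.83
tool_pos: [0.6205, 0.0876, 0.0716]
ee_rot: [-3.141, -0.005, -0.099]
wrist_force: [-0.1, 0.5, 0.4]
width: 0.0936
```

```bash
python3 -c "
from h import *
wsnap('w3')
print(wproj('w3',(.6168,.0855,.106)),wproj('w3',(.6168,.0855,.052)),wonz('w3',(330,218),.106))"
```

```text
2.8333 [0.6205 0.0876 0.0716] [-3.1412 -0.0047 -0.0991] [-0.1  0.5  0.4]
[314.93482607 243.55191536] [315.31132248 217.67248504] [0.62798864 0.10181896 0.106     ]
```

View pics/w3.png

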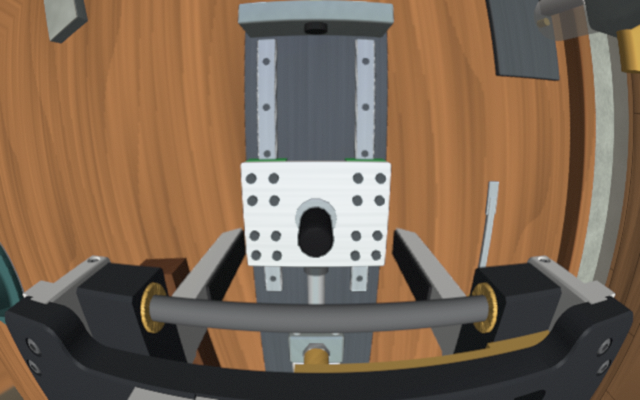

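{"api": "servo_tool", "payload": {
  "targets": "0 0 0 0 0 0 0;0 0 0 0 0 0 0;0 0 0 0 0 0 0;0 0 0 0 0 0 0;0 0 0 0 0 0 0;0 0 0 0 0 0 0;0 0 0 0 0 0 0;0 0 0 0 0 0 0"
}}

```text
time: 3.55
tool_pos: [0.6188, 0.0876, 0.0687]
ee_rot: [3.141, 0.0, -0.099]
wrist_force: [-0.2, 0.2, -0.3]
width: 0.044
```

{"api": "servo_tool", "payload": {
  "targets": "0 0 0 0 0 0 0;0 0 0 0 0 0 0;0 0 0 0 0 0 0;0 0 0 0 0 0 0;0 0 0 0 0 0 0"
}}

```text
time: 3.97
tool_pos: [0.6188, 0.0876, 0.0687]
ee_rot: [3.142, 0.0, -0.099]
wrist_force: [0.1, 0.1, 0.3]
width: 0.0109
```

```bash
python3 -c "
from h import *
wsnap('w4')
s=vision.snapshot('scene');a=s['image'][100:260,280:460,::-1];cv2.imwrite('pics/s4.png',cv2.resize(a,None,fx=4,fy=3.7))
print(get_obs()['width'])"
```

```text
3.9667 [0.6188 0.0876 0.0687] [ 3.1415  0.     -0.0991] [0.1 0.1 0.3]
0.0028637339934273454
```

View pics/w4.png

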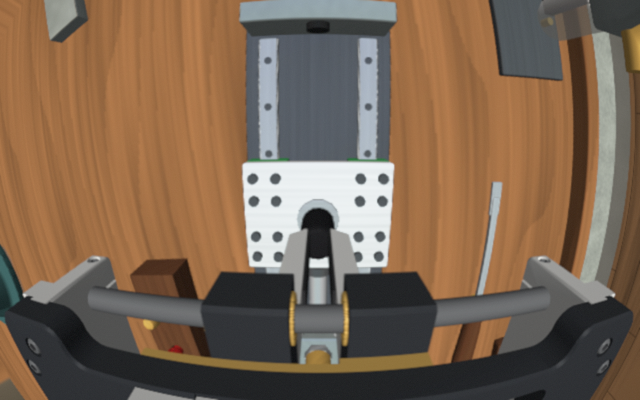

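View pics/s4.png

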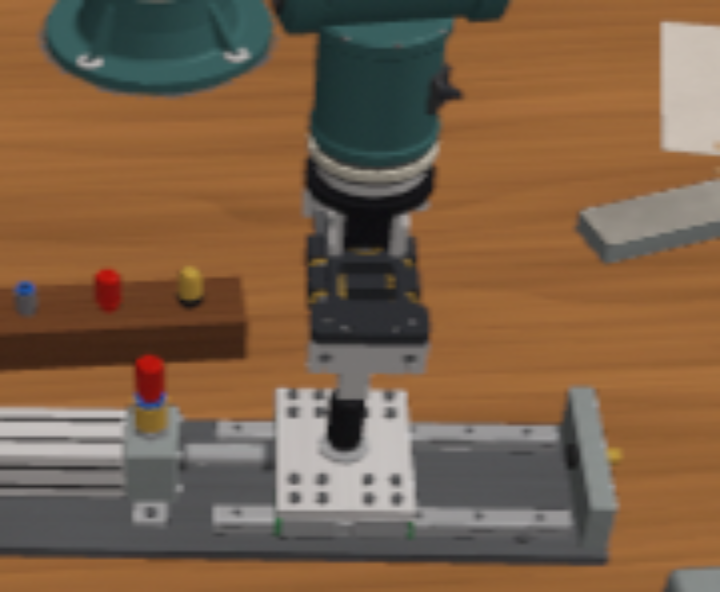

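```bash
python3 -c "
from h import *
o=get_obs();print(o['tool_pos'],o['width'])
p=o['tool_pos'];print('tcp',wproj('w4',p),'grasp',wproj('w4',p+[0,0,.019]))
t=np.load('scene0.npz');q=proj(t,p);print('scene tcp',q,(q-[280,100])*[4,3.7])
for u in [(318,243)]: print(wonz('w4',u,.106))
for u in [(243,163),(392,163),(386,267),(248,267)]: print(wonz('w4',u,.052).round(4))
for z in (.106,.086,.056): print(z,wproj('w4',(.6168,.0855,z)), (proj(t,np.array([.6168,.0855,z]))-[280,100])*[4,3.7])
a=cv2.imread('pics/w4.png')[170:300,230:410];cv2.imwrite('pics/w4c.png',cv2.resize(a,None,fx=4,fy=4))
"
```

```text
[0.61880561 0.08764303 0.0687523 ] 0.0028637339934273454
tcp [319.83929965 222.64913814] grasp [319.96740681 231.60725258]
scene tcp [367.13362612 216.13750824] [348.5345045  429.70878048]
[0.61738749 0.08690872 0.106     ]
[0.5633 0.1364 0.052 ]
[0.6792 0.1248 0.052 ]
[0.6712 0.0354 0.052 ]
[0.5524 0.0472 0.052 ]
0.106 [317.30202918 245.10934089] [347.91053047 391.15689171]
0.086 [317.39082306 233.84787071] [346.28267908 411.05126982]
0.056 [317.49957555 220.18588848] [343.90850324 440.06666532]
```

View pics/w4c.png

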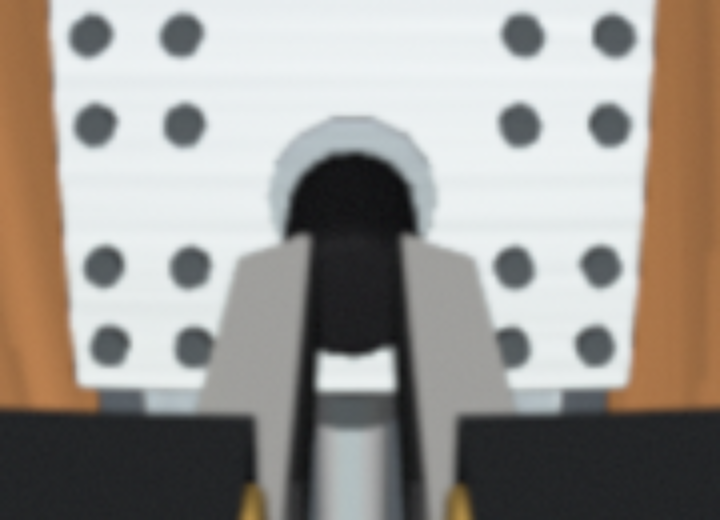

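```bash
python3 -c "
from h import *
wsnap('w5')
print(get_obs()['width'])
a=cv2.imread('pics/w5.png')[170:300,230:410];cv2.imwrite('pics/w5c.png',cv2.resize(a,None,fx=4,fy=4))
s=vision.snapshot('scene');a=s['image'][150:250,310:410,::-1];cv2.imwrite('pics/s5.png',cv2.resize(a,None,fx=6,fy=6,interpolation=cv2.INTER_CUBIC))
"
```

```text
4.0667 [0.6188 0.0876 0.0688] [ 3.1416 -0.     -0.0991] [ 0.4  0.4 -0.1]
0.0006876546541116589
```

View pics/w5c.png

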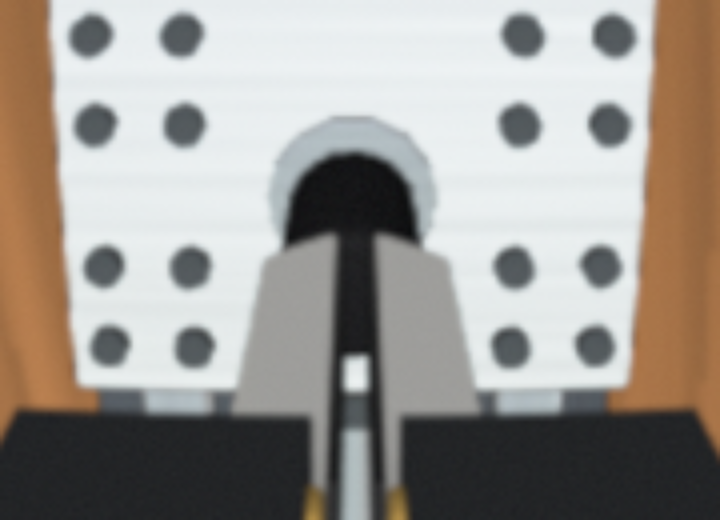

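View pics/s5.png

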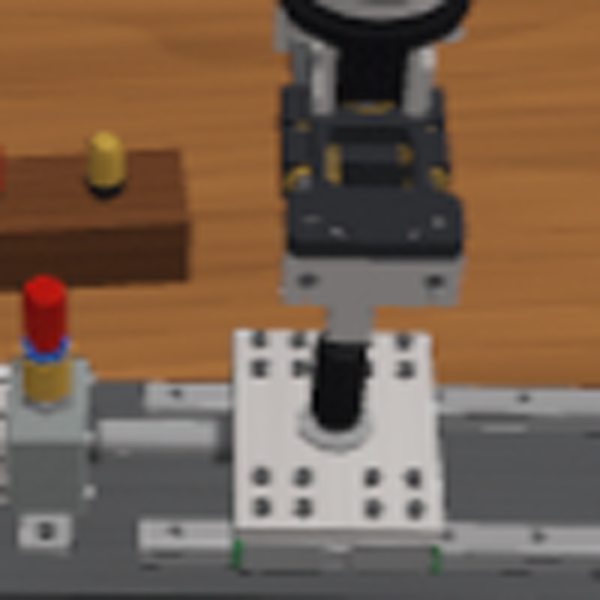

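{"api": "servo_tool", "payload": {
  "targets": "0.7 0 0 0 0 0 0;0.7 0 0 0 0 0 0;0.7 0 0 0 0 0 0;0.7 0 0 0 0 0 0;0.7 0 0 0 0 0 0;0.7 -0.005 0.006 0.02 0 0 0;0.7 -0.005 0.006 0.05 0 0 0;0.7 -0.005 0.006 0.08 0 0 0;0.7 -0.005 0.006 0.08 0 0 0;0.7 -0.005 0.006 0.08 0 0 0;0.7 -0.005 0.006 0.08 0 0 0"
}}

```text
time: 5.08
tool_pos: [0.6173, 0.0862, 0.0485]
ee_rot: [3.141, 0.0, -0.099]
wrist_force: [-0.4, 0.5, -0.6]
width: 0.065
```

```bash
python3 -c "
from h import *
wsnap('w6')
print(get_obs()['width'])
a=cv2.imread('pics/w6.png')[170:300,230:410];cv2.imwrite('pics/w6c.png',cv2.resize(a,None,fx=4,fy=4))
s=vision.snapshot('scene');a=s['image'][150:250,310:410,::-1];cv2.imwrite('pics/s6.png',cv2.resize(a,None,fx=6,fy=6,interpolation=cv2.INTER_CUBIC))
s=vision.snapshot('top');a=s['image'][130:230,210:330,::-1];cv2.imwrite('pics/t6.png',cv2.resize(a,None,fx=6,fy=6,interpolation=cv2.INTER_CUBIC))
"
```

```text
5.0833 [0.6173 0.0862 0.0485] [ 3.1415e+00  4.0000e-04 -9.9100e-02] [-0.4  0.5 -0.6]
0.06536242002292297
```

View pics/w6c.png

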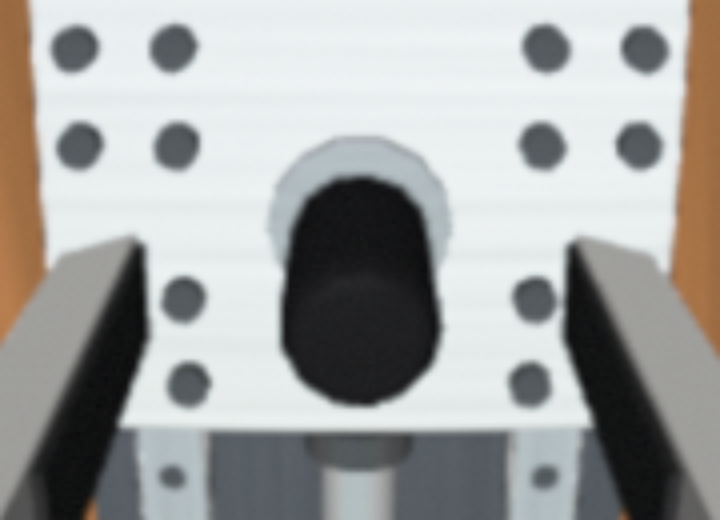

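View pics/s6.png

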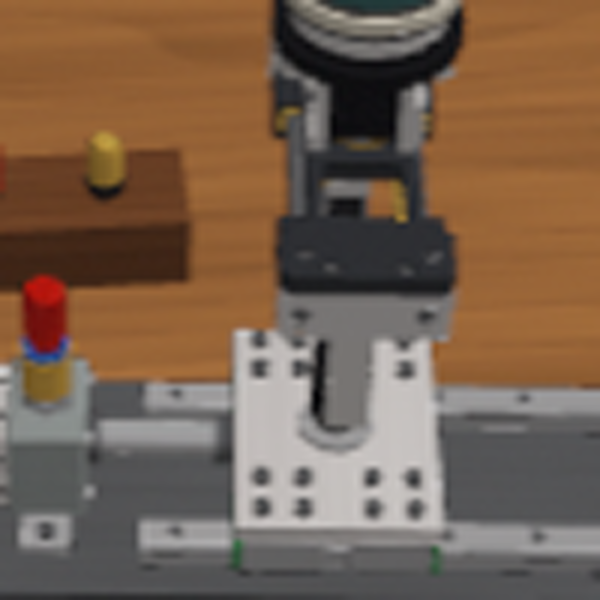

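View pics/t6.png

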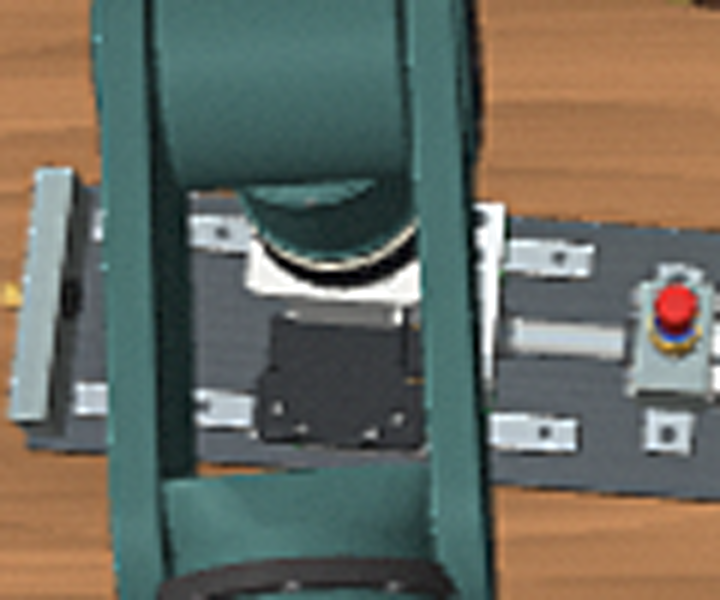

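```bash
python3 -c "
from h import *
t=np.load('scene0.npz')
for x in (.65,.662):
  for z in (.0485,.06,.07,.08,.09,.1): print(x,z,((proj(t,np.array([x,.083,z]))-[310,150])*6).round(0))
# wrist: inner tip corners at (+-.0327,y,z)
s=np.load('w6.npz');o=get_obs()
import itertools
Tt=np.eye(4);Tt[:3,:3]=R.from_euler('xyz',o['ee_rot']).as_matrix();Tt[:3,3]=o['tool_pos']
for y in(-.008,0,.008):
  for z in (0,-.01,-.02,-.03,-.04,-.05):
    P=(Tt@np.array([.0327,y,z,1]))[:3];P2=(Tt@np.array([-.0327,y,z,1]))[:3]
    print(y,z,((wproj('w6',P2)-[230,170])*4).round(0),((wproj('w6',P)-[230,170])*4).round(0))
"
```

```text
0.65 0.0485 [339. 481.]
0.65 0.06 [341. 463.]
0.65 0.07 [342. 448.]
0.65 0.08 [343. 432.]
0.65 0.09 [344. 416.]
0.65 0.1 [346. 400.]
0.662 0.0485 [343. 501.]
0.662 0.06 [344. 484.]
0.662 0.07 [346. 468.]
0.662 0.08 [347. 452.]
0.662 0.09 [348. 437.]
0.662 0.1 [350. 420.]
-0.008 0 [185. 170.] [538. 170.]
-0.008 -0.01 [178. 187.] [546. 187.]
-0.008 -0.02 [170. 205.] [554. 205.]
-0.008 -0.03 [161. 224.] [564. 224.]
-0.008 -0.04 [152. 246.] [574. 246.]
-0.008 -0.05 [142. 270.] [585. 270.]
0 0 [187. 211.] [536. 211.]
0 -0.01 [180. 229.] [544. 229.]
0 -0.02 [172. 249.] [552. 249.]
0 -0.03 [164. 270.] [561. 270.]
0 -0.04 [155. 294.] [571. 293.]
0 -0.05 [145. 319.] [582. 319.]
0.008 0 [189. 251.] [534. 251.]
0.008 -0.01 [182. 270.] [542. 270.]
0.008 -0.02 [175. 292.] [550. 291.]
0.008 -0.03 [166. 315.] [558. 314.]
0.008 -0.04 [158. 340.] [568. 339.]
0.008 -0.05 [148. 367.] [578. 367.]
```

{"api": "servo_tool", "payload": {
  "targets": "0.7 0 0 0.03 0 0 0;0.7 0 0 0.06 0 0 0;0.7 0 0 0.074 0 0 0;0 0 0 0.074 0 0 0;0 0 0 0.074 0 0 0;0 0 0 0.074 0 0 0;0 0 0 0.074 0 0 0;0 0 0 0.074 0 0 0;0 0 0 0.074 0 0 0;0 0 0 0.074 0 0 0;0 0 0 0.074 0 0 0;0 0 0 0.074 0 0 0"
}}

```text
time: 6.23
tool_pos: [0.618, 0.0862, 0.0306]
ee_rot: [-3.142, -0.001, -0.099]
wrist_force: [1.5, 0.2, 0.4]
width: 0.0241
```

{"api": "servo_tool", "payload": {
  "targets": "0 0 -0.02 0 0 0 0;0 0 -0.05 0 0 0 0;0 0 -0.085 0 0 0 0;0 0 -0.12 0 0 0 0;0 0 -0.155 0 0 0 0;0 0 -0.19 0 0 0 0;0 0 -0.225 0 0 0 0;0 0 -0.26 0 0 0 0;0 0 -0.295 0 0 0 0;0 0 -0.33 0 0 0 0;0 0 -0.355 0 0 0 0;0 0 -0.37 0 0 0 0"
}}

```text
time: 7.23
tool_pos: [0.6274, 0.1797, 0.0306]
ee_rot: [-3.141, -0.002, -0.098]
wrist_force: [3.9, -4.2, 1.2]
width: 0.0248
```

{"api": "servo_tool", "payload": {
  "targets": "0 0 -0.012 0 0 0 0;0 0 -0.024 0 0 0 0;0 0 -0.034 0 0 0 0;0 0 -0.042 0 0 0 0;0 0 -0.046 0 0 0 0;0 0 -0.05 0 0 0 0;0 0 -0.054 0 0 0 0"
}}

```text
time: 7.82
tool_pos: [0.6284, 0.1902, 0.0306]
ee_rot: [3.138, -0.001, -0.1]
wrist_force: [2.9, -9.7, 3.3]
width: 0.0247
```

{"api": "servo_tool", "payload": {
  "targets": "0 0 -0.008 0 0 0 0;0 0 -0.014 0 0 0 0;0 0 -0.014 0 0 0 0;0 0 -0.014 0 0 0 0"
}}

```text
time: 8.15
tool_pos: [0.6283, 0.1899, 0.0305]
ee_rot: [3.132, -0.0, -0.101]
wrist_force: [0.5, -13.7, 3.5]
width: 0.0246
```

```bash
python3 -c "
from h import *
wsnap('w7')"
```

```text
8.15 [0.6283 0.1899 0.0305] [ 3.1322e+00 -1.0000e-04 -1.0120e-01] [  0.5 -13.7   3.5]
```

View pics/w7.png

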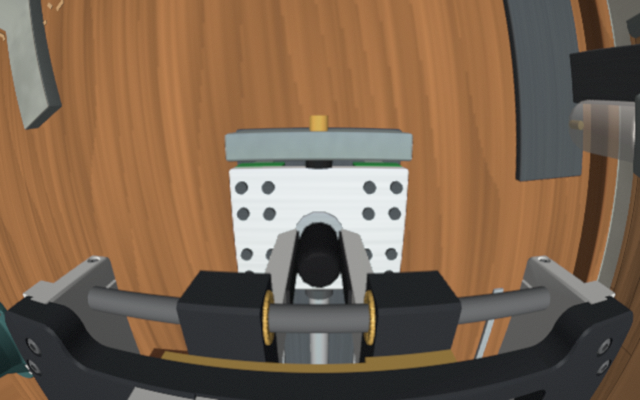

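{"api": "servo_tool", "payload": {
  "targets": "0 0 0.02 0 0 0 0;0 0 0.05 0 0 0 0;0 0 0.085 0 0 0 0;0 0 0.12 0 0 0 0;0 0 0.155 0 0 0 0;0 0 0.19 0 0 0 0;0 0 0.225 0 0 0 0;0 0 0.26 0 0 0 0;0 0 0.295 0 0 0 0;0 0 0.33 0 0 0 0;0 0 0.365 0 0 0 0;0 0 0.4 0 0 0 0"
}}

```text
time: 9.2
tool_pos: [0.6194, 0.0993, 0.0306]
ee_rot: [-3.136, -0.002, -0.097]
wrist_force: [4.9, 3.0, -0.4]
width: 0.0243
```

{"api": "servo_tool", "payload": {
  "targets": "0 0 0.035 0 0 0 0;0 0 0.07 0 0 0 0;0 0 0.105 0 0 0 0;0 0 0.14 0 0 0 0;0 0 0.17 0 0 0 0;0 0 0.19 0 0 0 0;0 0 0.205 0 0 0 0;0 0 0.215 0 0 0 0;0 0 0.225 0 0 0 0;0 0 0.23 0 0 0 0"
}}

```text
time: 10.03
tool_pos: [0.6135, 0.0412, 0.0306]
ee_rot: [-3.137, -0.002, -0.098]
wrist_force: [5.3, 6.3, 0.6]
width: 0.0247
```

{"api": "servo_tool", "payload": {
  "targets": "0 0 0.008 0 0 0 0;0 0 0.016 0 0 0 0;0 0 0.016 0 0 0 0;0 0 0.016 0 0 0 0"
}}

```text
time: 10.37
tool_pos: [0.6136, 0.0414, 0.0306]
ee_rot: [-3.13, -0.002, -0.096]
wrist_force: [6.3, 11.7, -0.7]
width: 0.0243
```

{"api": "servo_tool", "payload": {
  "targets": "0 0 -0.022 0 0 0 0;0 0 -0.022 0 0 0 0;0.6 0 -0.022 0 0 0 0;0.6 0 -0.022 0 0 0 0;0.6 0 -0.022 0 0 0 0;0.6 0 -0.022 0 0 0 0;0.6 0 -0.022 -0.1 0 0 0;0.6 0 -0.022 -0.25 0 0 0;0.6 0 -0.022 -0.4 0 0 0;0.6 0 -0.022 -0.52 0 0 0;0.6 0 -0.022 -0.52 0 0 0;0.6 0 -0.022 -0.52 0 0 0"
}}

```text
time: 11.37
tool_pos: [0.6139, 0.0396, 0.1631]
ee_rot: [-3.141, -0.005, -0.1]
wrist_force: [-0.8, -0.4, -0.3]
width: 0.0566
```

```bash
python3 -c "
from h import *
wsnap('w8')"
```

```text
11.3667 [0.6139 0.0396 0.1631] [-3.1414 -0.0048 -0.0997] [-0.8 -0.4 -0.3]
```

View pics/w8.png

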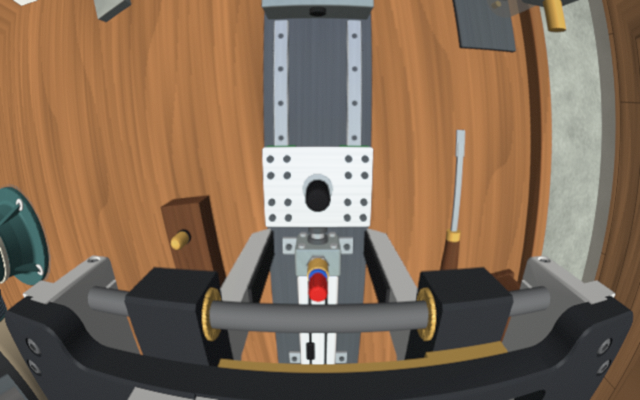

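{"api": "servo_tool", "payload": {
  "targets": "0.6 -0.645 0.479 0.1 0 0 0;0.6 -0.645 0.479 0.1 0 0 0;0.6 -0.645 0.479 0.1 0 0 0;0.6 -0.645 0.479 0.1 0 0 0;0.6 -0.645 0.479 0.1 0 0 0;0.6 -0.645 0.479 0.1 0 0 0;0.6 -0.645 0.479 0.1 0 0 0;0.6 -0.645 0.479 0.1 0 0 0;0.6 -0.645 0.479 0.1 0 0 0;0.6 -0.645 0.479 0.1 0 0 0"
}}

```text
time: 12.25
tool_pos: [0.4413, -0.0627, 0.135]
ee_rot: [-3.141, 0.001, -0.098]
wrist_force: [0.5, 0.1, 0.7]
width: 0.0566
```

```bash
python3 -c "
from h import *
wsnap('w9')
a=cv2.imread('pics/w9.png')[100:340,200:440];cv2.imwrite('pics/w9c.png',cv2.resize(a,None,fx=2.5,fy=2.5))
print((wproj('w9',(.4415,-.0635,.073))-[200,100])*2.5)"
```

```text
12.25 [ 0.4413 -0.0627  0.135 ] [-3.1413e+00  6.0000e-04 -9.7900e-02] [0.5 0.1 0.7]
[299.48308947 254.91751288]
```

View pics/w9c.png

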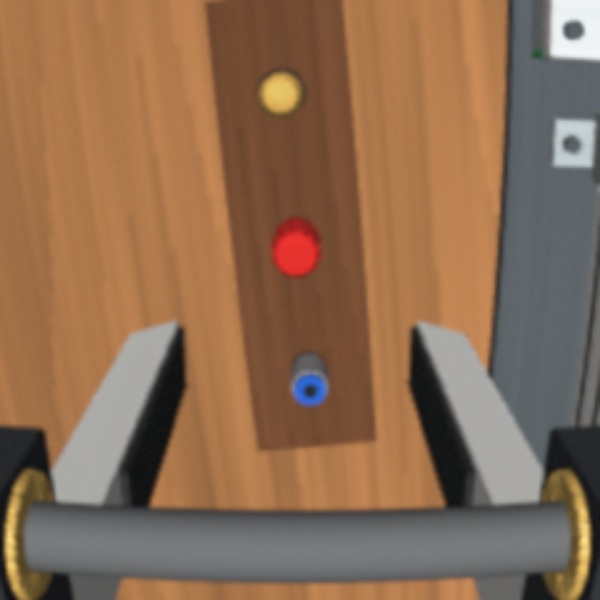

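{"api": "servo_tool", "payload": {
  "targets": "0.6 -0.004 0 0.15 0 0 0;0.6 -0.004 0 0.3 0 0 0;0.6 -0.004 0 0.42 0 0 0;0.6 -0.004 0 0.5 0 0 0;0.6 -0.004 0 0.52 0 0 0;0.6 -0.004 0 0.52 0 0 0;0.6 -0.004 0 0.52 0 0 0;0.6 -0.004 0 0.52 0 0 0"
}}

```text
time: 12.97
tool_pos: [0.4415, -0.0635, 0.0073]
ee_rot: [3.141, -0.004, -0.099]
wrist_force: [-0.2, 0.3, 0.1]
width: 0.0565
```

```bash
python3 -c "
from h import *
wsnap('w10')
a=cv2.imread('pics/w10.png')[100:340,200:440];cv2.imwrite('pics/w10c.png',cv2.resize(a,None,fx=2.5,fy=2.5))
s=vision.snapshot('scene');a=s['image'][130:230,250:370,::-1];cv2.imwrite('pics/s10.png',cv2.resize(a,None,fx=6,fy=6,interpolation=cv2.INTER_CUBIC))
"
```

```text
12.9667 [ 0.4415 -0.0635  0.0073] [ 3.1409 -0.0038 -0.0987] [-0.2  0.3  0.1]
```

View pics/w10c.png

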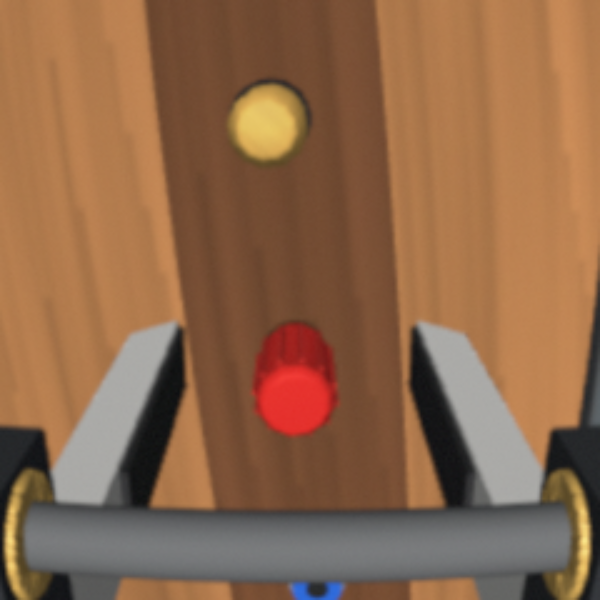

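View pics/s10.png

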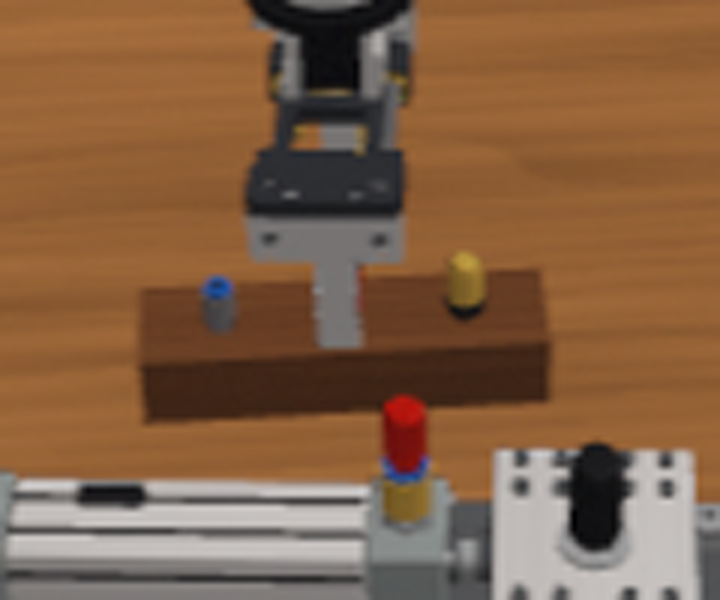

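{"api": "servo_tool", "payload": {
  "targets": "0.6 -0.002 -0.003 0 0 0 0;0 -0.002 -0.003 0 0 0 0;0 -0.002 -0.003 0 0 0 0;0 -0.002 -0.003 0 0 0 0;0 -0.002 -0.003 0 0 0 0;0 -0.002 -0.003 0 0 0 0;0 -0.002 -0.003 0 0 0 0;0 -0.002 -0.003 0 0 0 0;0 -0.002 -0.003 0 0 0 0;0 -0.002 -0.003 0 0 0 0"
}}

```text
time: 13.9
tool_pos: [0.4396, -0.0624, 0.0054]
ee_rot: [3.141, -0.001, -0.099]
wrist_force: [1.3, 0.7, -1.2]
width: 0.0176
```

{"api": "servo_tool", "payload": {
  "targets": "0 0 0 -0.03 0 0 0;0 0 0 -0.07 0 0 0;0 0 0 -0.12 0 0 0;0 0 0 -0.2 0 0 0;0 0 0 -0.3 0 0 0;0 0 0 -0.42 0 0 0;0 0 0 -0.54 0 0 0;0 0 0 -0.6 0 0 0;0 0 0 -0.6 0 0 0"
}}

```text
time: 14.65
tool_pos: [0.4409, -0.0629, 0.161]
ee_rot: [3.14, -0.008, -0.099]
wrist_force: [0.1, 0.5, -0.4]
width: 0.0174
```

```bash
python3 -c "
from h import *
wsnap('w11')
a=cv2.imread('pics/w11.png')[100:340,200:440];cv2.imwrite('pics/w11c.png',cv2.resize(a,None,fx=2.5,fy=2.5))
print(get_obs()['width'])
"
```

```text
14.65 [ 0.4409 -0.0629  0.161 ] [ 3.1399 -0.0079 -0.0992] [ 0.1  0.5 -0.4]
0.01749451169669392
```

View pics/w11c.png

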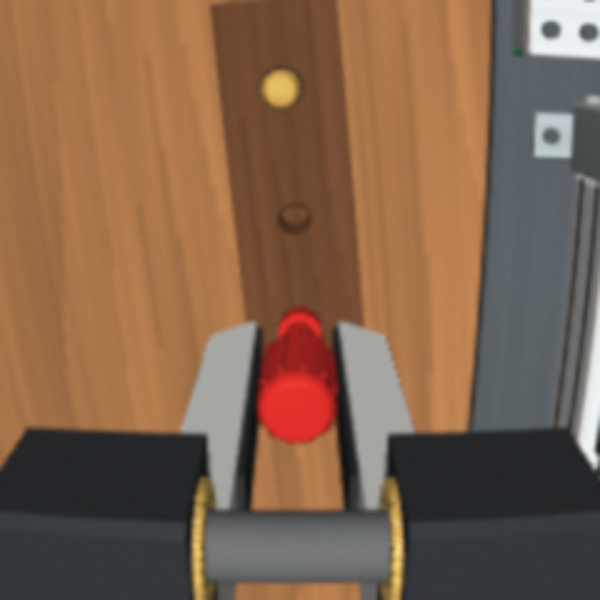

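{"api": "servo_tool", "payload": {
  "targets": "0 0.647 0.626 0 0 0 0;0 0.647 0.626 0 0 0 0;0 0.647 0.626 0 0 0 0;0 0.647 0.626 0 0 0 0;0 0.647 0.626 0 0 0 0;0 0.647 0.626 0 0 0 0;0 0.647 0.626 0 0 0 0;0 0.647 0.626 0.05 0 0 0;0 0.647 0.626 0.08 0 0 0;0 0.647 0.626 0.08 0 0 0;0 0.647 0.626 0.08 0 0 0;0 0.647 0.626 0.08 0 0 0"
}}

```text
time: 15.7
tool_pos: [0.584, -0.233, 0.1356]
ee_rot: [3.142, -0.0, -0.098]
wrist_force: [0.1, 0.5, 0.2]
width: 0.017
```

```bash
python3 -c "
from h import *
wsnap('w12')
a=cv2.imread('pics/w12.png')[150:310,240:400];cv2.imwrite('pics/w12c.png',cv2.resize(a,None,fx=3.75,fy=3.75,interpolation=cv2.INTER_CUBIC))
s=vision.snapshot('scene');a=s['image'][150:250,200:300,::-1];cv2.imwrite('pics/s12.png',cv2.resize(a,None,fx=6,fy=6,interpolation=cv2.INTER_CUBIC))
"
```

```text
15.7 [ 0.584  -0.233   0.1356] [ 3.1415e+00 -1.0000e-04 -9.8100e-02] [0.1 0.5 0.2]
```

View pics/w12c.png

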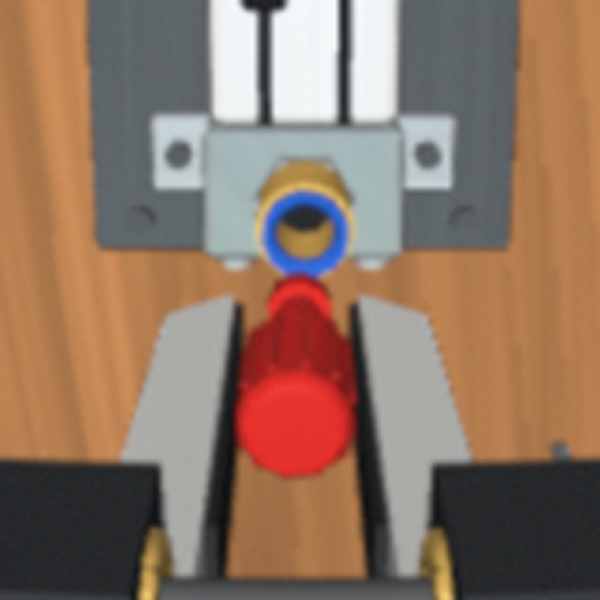

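View pics/s12.png

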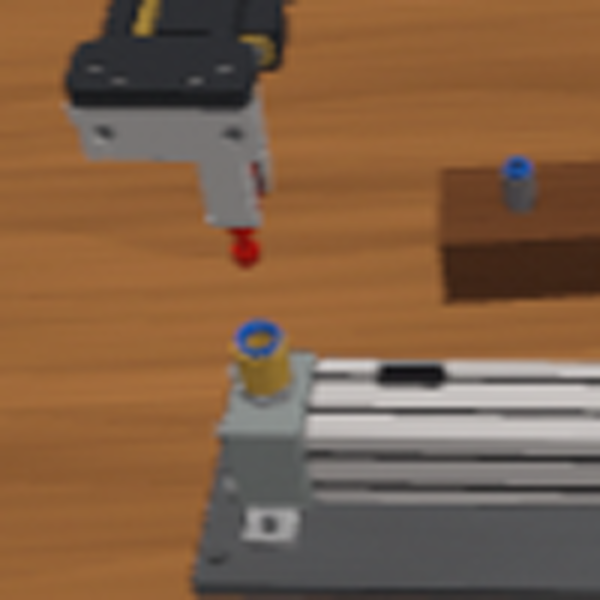

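```bash
python3 -c "
from h import *
P=lambda u,v:(240+(u+.5)/3.75-.5,150+(v+.5)/3.75-.5)
o=get_obs();Rm=R.from_euler('xyz',[np.pi,0,-.0985]).as_matrix();tp=np.array([.584,-.233,.1356])
for n,u,z in [('port',P(303,233),.102),('plugtop',P(295,425),.1356+.0676),('foot front edge',P(300,279),.1356+.0086)]:
  p=wonz('w12',u,z);print(n,p.round(4),(Rm.T@(p-tp)).round(4))
p=lambda y,z:((wproj('w12',tp+Rm@np.array([0,y,-z]))-[240,150])*3.75).round(0)
print('foot r4.5',p(-.0045,.0086),'r6 at 3mm',p(-.006,.0116),'toprim',p(.009,.0676),p(-.009,.0676),p(0,.0676))
S=np.load('scene0.npz');f=lambda P:((proj(S,np.array(P))-[200,150])*6).round(0)
print(f([.585,-.2345,.102]),f([.584,-.233,.1442]),o['tool_pos'])
"
```

```text
port [ 0.5845 -0.2348  0.102 ] [0.0007 0.0018 0.0336]
plugtop [ 0.5829 -0.2329  0.2032] [-0.0011 -0.     -0.0676]
foot front edge [ 0.584  -0.2311  0.1442] [-0.0001 -0.0019 -0.0086]
foot r4.5 [299. 265.] r6 at 3mm [299. 262.] toprim [301. 478.] [301. 367.] [301. 424.]
[262. 331.] [253. 259.] [ 0.58458031 -0.23353935  0.13631796]
```

{"api": "servo_tool", "payload": {
  "targets": "0 0.004 0.004 0 0 0 0;0 0.004 0.004 0.04 0 0 0;0 0.004 0.004 0.08 0 0 0;0 0.004 0.004 0.11 0 0 0;0 0.004 0.004 0.13 0 0 0;0 0.004 0.004 0.13 0 0 0;0 0.004 0.004 0.13 0 0 0"
}}

```text
time: 16.38
tool_pos: [0.585, -0.235, 0.1018]
ee_rot: [-3.141, 0.002, -0.099]
wrist_force: [0.0, -0.4, 0.1]
width: 0.0178
```

```bash
python3 -c "
from h import *
wsnap('w13')
a=cv2.imread('pics/w13.png')[150:310,240:400];cv2.imwrite('pics/w13c.png',cv2.resize(a,None,fx=3.75,fy=3.75,interpolation=cv2.INTER_CUBIC))
s=vision.snapshot('scene');a=s['image'][150:250,200:300,::-1];cv2.imwrite('pics/s13.png',cv2.resize(a,None,fx=6,fy=6,interpolation=cv2.INTER_CUBIC))
"
```

```text
16.3833 [ 0.585  -0.235   0.1018] [-3.141e+00  1.600e-03 -9.920e-02] [ 0.  -0.4  0.1]
```

View pics/w13c.png

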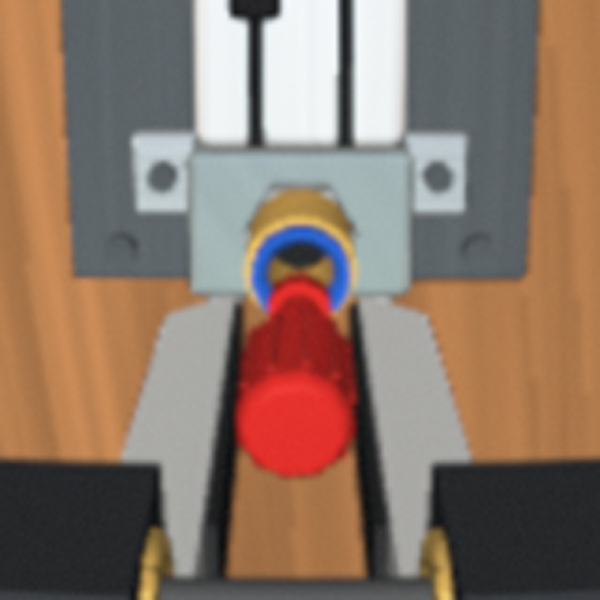

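View pics/s13.png

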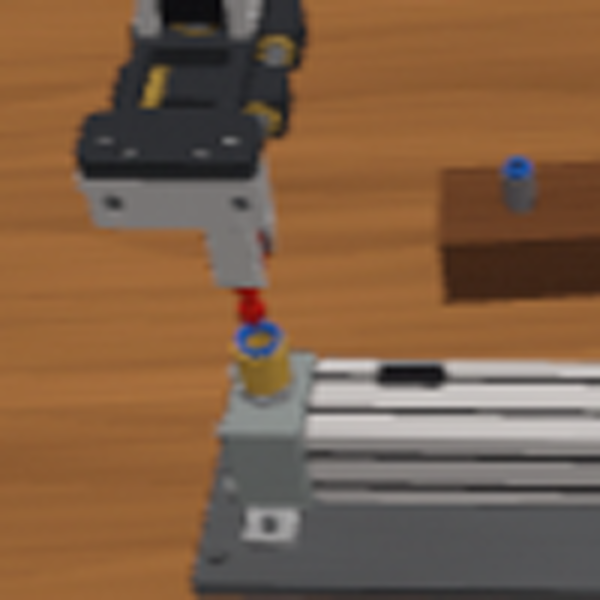

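```bash
python3 -c "
from h import *
P=lambda u,v:(240+(u+.5)/3.75-.5,150+(v+.5)/3.75-.5)
Rm=R.from_euler('xyz',[np.pi,0,-.0985]).as_matrix();tp=np.array([.585,-.235,.1018])
p=wonz('w13',P(301,273),.102);print('port',p.round(4),(Rm.T@(p-tp)).round(4))
pr=lambda x,y,z:((wproj('w13',tp+Rm@np.array([x,y,-z]))-[240,150])*3.75).round(0)
for z in (.0086,.014):
  for y in (0,.002,.004): print(z,y,pr(0,y-.005,z),'L/R',pr(-.005,y,z),pr(.005,y,z),'shoulder(29up) front',pr(0,y-.009,z+.029))
S=np.load('scene0.npz');f=lambda P:((proj(S,np.array(P))-[200,150])*6).round(0)
print(f([.585,-.2345,.102]),f([.585,-.2345,.112]),f([.585,-.2445,.102]),f([.595,-.2345,.102]))
"
python3 - <<'E'
import cv2
a=cv2.imread('pics/w13.png')[215:285,295:345];cv2.imwrite('pics/w13d.png',cv2.resize(a,None,fx=10,fy=8.5,interpolation=cv2.INTER_CUBIC))
E
```

```text
port [ 0.5851 -0.2347  0.102 ] [ 0.     -0.0003 -0.0002]
0.0086 0 [300. 262.] L/R [274. 287.] [326. 287.] shoulder(29up) front [300. 295.]
0.0086 0.002 [300. 272.] L/R [274. 297.] [325. 297.] shoulder(29up) front [300. 306.]
0.0086 0.004 [300. 282.] L/R [274. 307.] [325. 306.] shoulder(29up) front [300. 317.]
0.014 0 [300. 272.] L/R [273. 297.] [326. 297.] shoulder(29up) front [300. 306.]
0.014 0.002 [300. 282.] L/R [273. 307.] [326. 307.] shoulder(29up) front [300. 318.]
0.014 0.004 [300. 292.] L/R [273. 317.] [326. 317.] shoulder(29up) front [300. 329.]
[262. 331.] [259. 314.] [239. 332.] [261. 347.]
```

View pics/w13d.png

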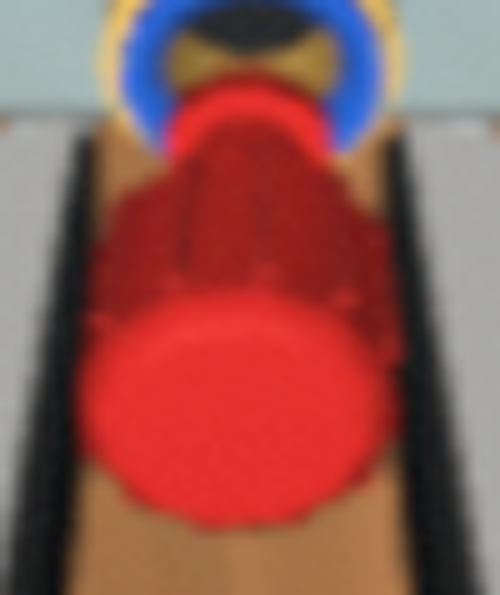

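{"api": "servo_tool", "payload": {
  "targets": "0 0 -0.009 0 0.011 0 0;0 0 -0.009 0 0.011 0 0;0 0 -0.009 0 0.011 0 0;0 0 -0.009 0 0.011 0 0;0 0 -0.009 0 0.011 0 0"
}}

```text
time: 16.9
tool_pos: [0.5858, -0.2329, 0.1031]
ee_rot: [-3.108, -0.0, -0.099]
wrist_force: [0.0, -0.2, 0.3]
width: 0.0173
```

```bash
python3 -c "
from h import *
wsnap('w14')
a=cv2.imread('pics/w14.png')[150:310,240:400];cv2.imwrite('pics/w14c.png',cv2.resize(a,None,fx=3.75,fy=3.75,interpolation=cv2.INTER_CUBIC))
s=vision.snapshot('scene');a=s['image'][170:230,215:275,::-1];cv2.imwrite('pics/s14.png',cv2.resize(a,None,fx=10,fy=10,interpolation=cv2.INTER_CUBIC))
"
```

```text
16.9 [ 0.5858 -0.2329  0.1031] [-3.1076e+00 -5.0000e-04 -9.9000e-02] [ 0.  -0.2  0.3]
```

View pics/w14c.png

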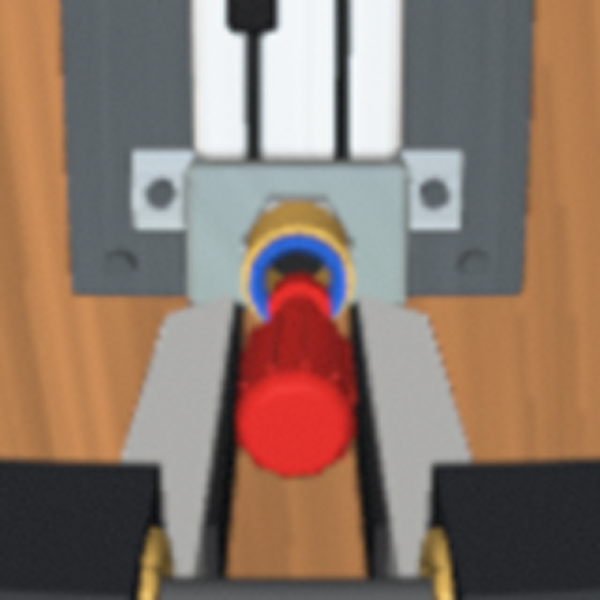

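View pics/s14.png

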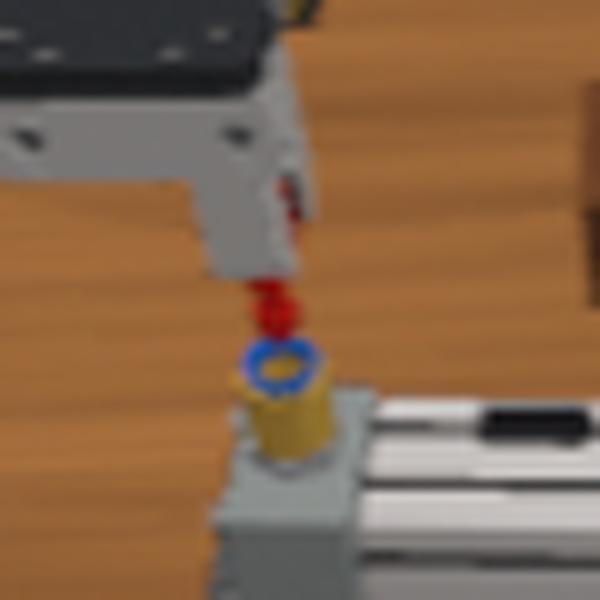

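{"api": "servo_tool", "payload": {
  "targets": "0 0 0.001 0.015 0 0 0;0 0 0.001 0.03 0 0 0;0 0 0.0015 0.045 0 0 0;0 0 0.002 0.06 0 0 0;0 0 0.0026 0.076 0 0 0;0 0 0.0026 0.076 0 0 0;0 0 0.0026 0.076 0 0 0"
}}

```text
time: 17.58
tool_pos: [0.5853, -0.233, 0.0832]
ee_rot: [-3.107, 0.001, -0.099]
wrist_force: [-0.3, -0.2, -0.4]
width: 0.0176
```

```bash
python3 -c "
from h import *
wsnap('w15')
a=cv2.imread('pics/w15.png')[150:310,240:400];cv2.imwrite('pics/w15c.png',cv2.resize(a,None,fx=3.75,fy=3.75,interpolation=cv2.INTER_CUBIC))
s=vision.snapshot('scene');a=s['image'][170:230,215:275,::-1];cv2.imwrite('pics/s15.png',cv2.resize(a,None,fx=10,fy=10,interpolation=cv2.INTER_CUBIC))
"
```

```text
17.5833 [ 0.5853 -0.233   0.0832] [-3.107e+00  1.000e-03 -9.930e-02] [-0.3 -0.2 -0.4]
```

View pics/w15c.png

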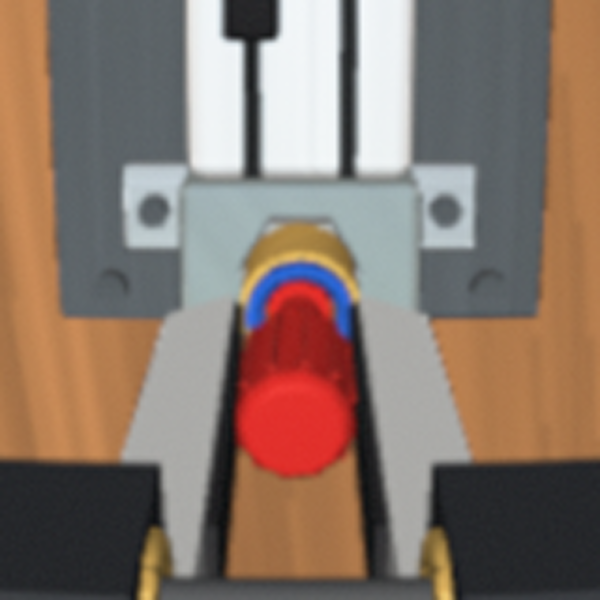

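View pics/s15.png

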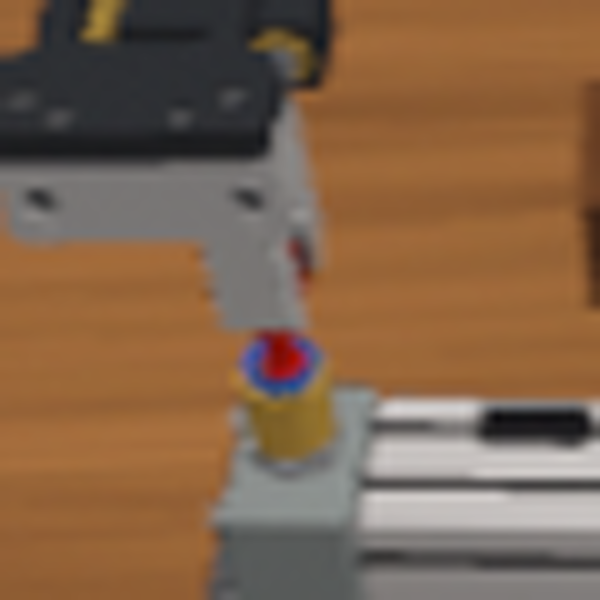

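{"api": "servo_tool", "payload": {
  "targets": "0 0 0.0004 0.012 0 0 0;0 0 0.0008 0.024 0 0 0;0 0 0.0012 0.036 0 0 0;0 0 0.0016 0.046 0 0 0;0 0 0.002 0.055 0 0 0;0 0 0.0022 0.064 0 0 0;0 0 0.0024 0.07 0 0 0;0 0 0.0024 0.07 0 0 0"
}}

```text
time: 18.35
tool_pos: [0.5861, -0.2333, 0.0671]
ee_rot: [-3.108, -0.001, -0.099]
wrist_force: [-1.7, -1.0, 4.7]
width: 0.0171
```

{"api": "servo_tool", "payload": {
  "targets": "0 0 0.0003 0.008 0 0 0;0 0 0.0005 0.014 0 0 0;0 0 0.0005 0.014 0 0 0;0 0 0.0005 0.014 0 0 0"
}}

```text
time: 18.68
tool_pos: [0.5863, -0.2335, 0.0669]
ee_rot: [-3.109, -0.003, -0.099]
wrist_force: [-5.0, 1.2, 14.4]
width: 0.0174
```

```bash
python3 -c "
from h import *
wsnap('w16')
a=cv2.imread('pics/w16.png')[150:310,240:400];cv2.imwrite('pics/w16c.png',cv2.resize(a,None,fx=3.75,fy=3.75,interpolation=cv2.INTER_CUBIC))
s=vision.snapshot('scene');a=s['image'][170:230,215:275,::-1];cv2.imwrite('pics/s16.png',cv2.resize(a,None,fx=10,fy=10,interpolation=cv2.INTER_CUBIC))
"
```

```text
18.6833 [ 0.5863 -0.2335  0.0669] [-3.1088 -0.0033 -0.0992] [-5.   1.2 14.4]
```

View pics/w16c.png

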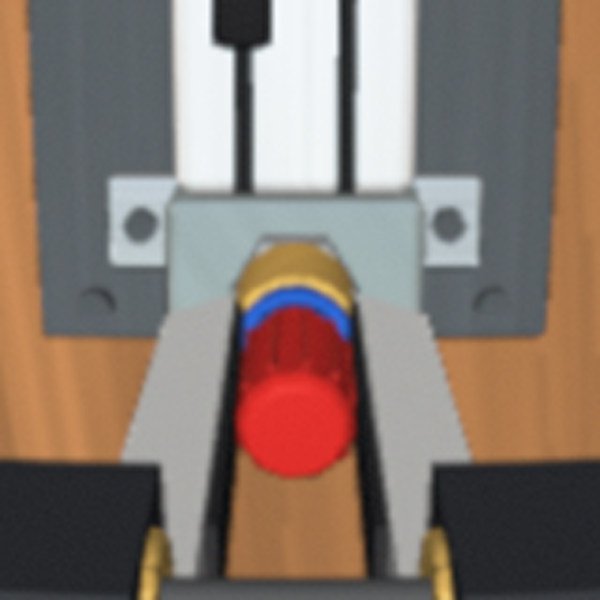

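View pics/s16.png

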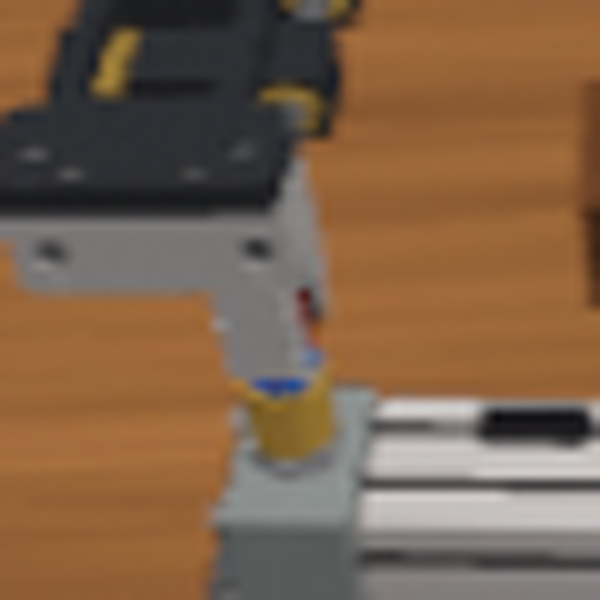

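{"api": "servo_tool", "payload": {
  "targets": "0 0 -0.0003 -0.01 0 0 0;0 0 -0.0006 -0.02 0 0 0;0 0 -0.001 -0.028 0 0 0;0 0 -0.0012 -0.033 0 0 0;0 0 -0.0012 -0.037 0 0 0;0 0 -0.0012 -0.037 0 0 0;0 0 -0.0012 -0.037 0 0 0"
}}

```text
time: 19.37
tool_pos: [0.5853, -0.2329, 0.0708]
ee_rot: [-3.107, 0.001, -0.099]
wrist_force: [1.0, -2.0, -4.0]
width: 0.0173
```

{"api": "servo_tool", "payload": {
  "targets": "0 0 0 -0.004 0 0 0;0 0 0 -0.006 0 0 0;0 0 0 -0.006 0 0 0;0 0 0 -0.006 0 0 0"
}}

```text
time: 19.7
tool_pos: [0.5851, -0.2326, 0.0716]
ee_rot: [-3.106, 0.002, -0.099]
wrist_force: [1.8, -2.9, -13.3]
width: 0.0176
```

```bash
python3 -c "
from h import *
wsnap('w17')
a=cv2.imread('pics/w17.png')[150:310,240:400];cv2.imwrite('pics/w17c.png',cv2.resize(a,None,fx=3.75,fy=3.75,interpolation=cv2.INTER_CUBIC))
s=vision.snapshot('scene');a=s['image'][170:230,215:275,::-1];cv2.imwrite('pics/s17.png',cv2.resize(a,None,fx=10,fy=10,interpolation=cv2.INTER_CUBIC))
"
```

```text
19.7 [ 0.5851 -0.2326  0.0716] [-3.1062e+00  2.2000e-03 -9.9100e-02] [  1.8  -2.9 -13.3]
```

View pics/w17c.png

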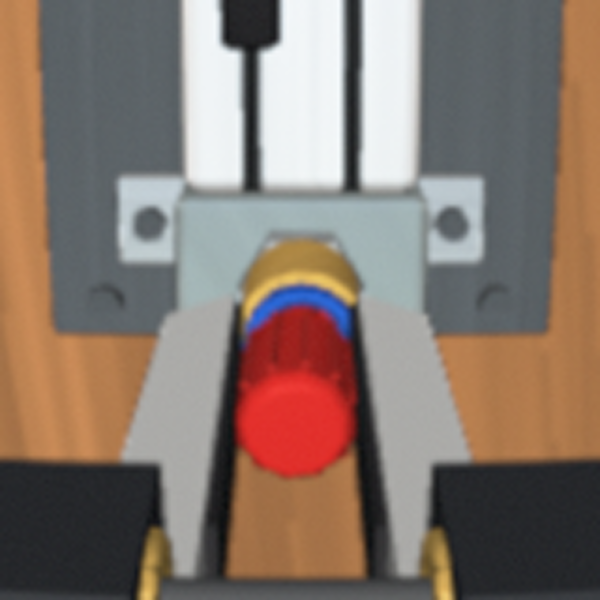

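View pics/s17.png

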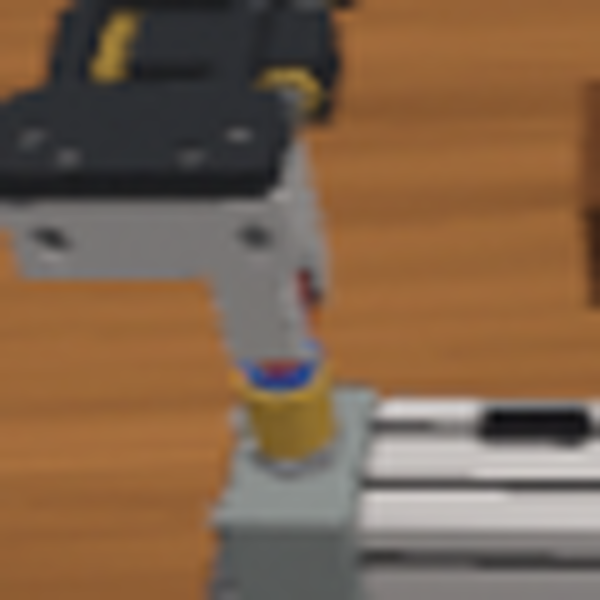

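{"api": "servo_tool", "payload": {
  "targets": "0 0 0.0003 0.01 0 0 0;0 0 0.0006 0.02 0 0 0;0 0 0.0008 0.025 0 0 0;0 0 0.0008 0.025 0 0 0;0 0 0.0008 0.025 0 0 0"
}}

```text
time: 20.22
tool_pos: [0.586, -0.2332, 0.069]
ee_rot: [-3.108, -0.002, -0.099]
wrist_force: [-1.5, -1.8, -0.7]
width: 0.0172
```

{"api": "servo_tool", "payload": {
  "targets": "0 0 0.0002 0.008 0 0 0;0 0 0.0003 0.012 0 0 0;0 0 0.0003 0.012 0 0 0;0 0 0.0003 0.012 0 0 0;0.5 0 0.0003 0.012 0 0 0;0.5 0 0.0003 0.012 0 0 0;0.5 0 0.0003 0.012 0 0 0;0.5 0 0.0003 0.012 0 0 0;0.5 0 0.0003 0.012 0 0 0;0.5 0 0.0003 0.012 0 0 0"
}}

```text
time: 21.05
tool_pos: [0.5856, -0.2328, 0.0639]
ee_rot: [-3.107, 0.0, -0.099]
wrist_force: [-1.2, -1.0, 0.4]
width: 0.0467
```

{"api": "servo_tool", "payload": {
  "targets": "0.5 0 -0.002 -0.06 0 0 0;0.5 0 -0.005 -0.15 0 0 0;0.5 0 -0.01 -0.3 0 0 0;0.5 0 -0.015 -0.44 0 0 0;0.5 0 -0.015 -0.44 0 0 0;0.5 0 -0.015 -0.44 0 0 0;0.5 0 -0.015 -0.44 0 0 0;0.5 0 -0.015 -0.44 0 0 0"
}}

```text
time: 21.72
tool_pos: [0.5848, -0.2325, 0.1721]
ee_rot: [-3.106, 0.003, -0.099]
wrist_force: [0.3, 0.4, -0.5]
width: 0.0471
```

```bash
python3 -c "
from h import *
wsnap('w18')
a=cv2.imread('pics/w18.png')[150:310,240:400];cv2.imwrite('pics/w18c.png',cv2.resize(a,None,fx=3.75,fy=3.75,interpolation=cv2.INTER_CUBIC))
s=vision.snapshot('scene');a=s['image'][150:260,220:445,::-1];cv2.imwrite('pics/s18.png',cv2.resize(a,None,fx=3.5,fy=3.5,interpolation=cv2.INTER_CUBIC))
"
```

```text
21.7167 [ 0.5848 -0.2325  0.1721] [-3.1057  0.0034 -0.0991] [ 0.3  0.4 -0.5]
```

View pics/w18c.png

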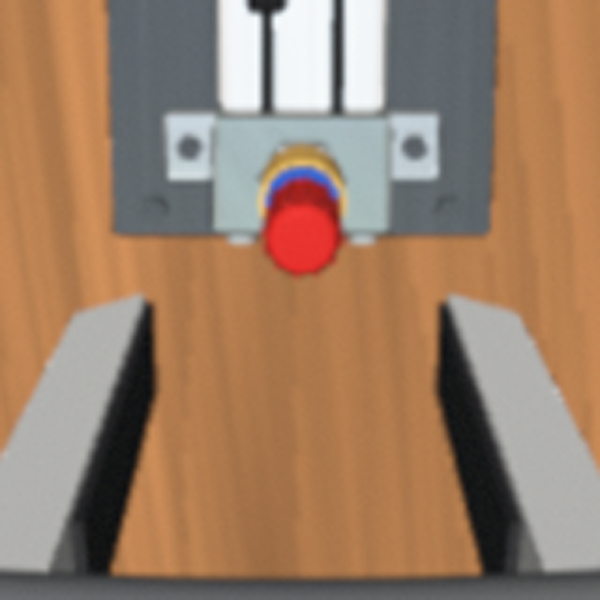

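View pics/s18.png

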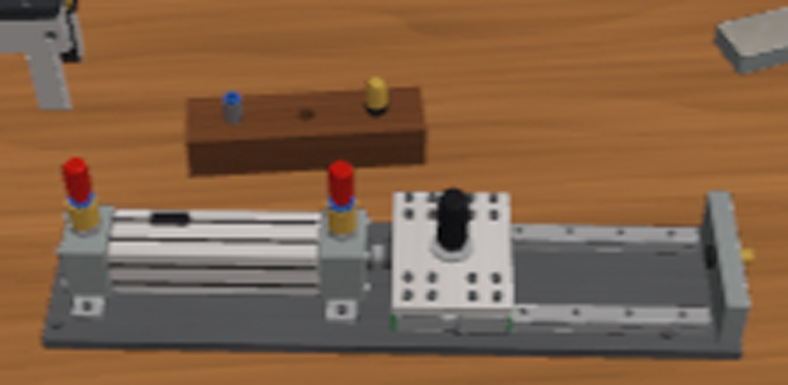

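```bash
python3 -c "
from h import *
s=vision.snapshot('scene')
P=s['image'].astype(int);m=(P[:,:,0]>150)&(P[:,:,1]<70)&(P[:,:,2]<70)
n,l,st,c=cv2.connectedComponentsWithStats(m.astype(np.uint8));print(st[1:],c[1:].round(1))
f=lambda p:proj(s,np.array(p)).round(1)
port=np.array([.5853,-.2345]);d=np.array([.0987,.9951]);pp=port+.195*d
for q in (port,pp): print([f([*q,z]) for z in (.105,.12,.135)])
o=get_obs();print(o['time'],o['wrist_force'])
"
```

```text
[[238 195   7   5  24]
 [314 196   7   5  22]] [[241.1 196.9]
 [317.1 198. ]]
[array([243.5, 204.4]), array([242.8, 200.3]), array([242. , 196.1])]
[array([318.2, 205.4]), array([318.1, 201.3]), array([318. , 197.1])]
21.8667 [-0.2806271   0.23203895 -0.18205633]
```

```bash
python3 -c "
from bench import robot,get_obs
print(robot.close_job(),get_obs()['time'])"
```

```text
the job is handed in; nothing more can be done
the job is handed in; nothing more can be done
```

The job is handed in, at about 22 s on the robot's clock of the 69 s allowed. As far as I could check, every step was done in order.

- **Carriage:** I ran it at about 0.1 m/s to the far end stop, which showed as a stall at 13.7 N. It came back 149 mm to the cylinder and stalled again at 11.7 N. I felt no sticky spots.
- **Plug pushed in:** The plug stalled hard at the tube stop under 14 N, at a computed depth of 26 mm.
- **Pull test:** I pulled up to 13 N and the plug rose 4.7 mm (2 mm of free play plus the collar's lift), then held. The blue collar was visibly raised. I then pushed the plug back down, let it go and backed the arm away.
- **Last look:** The plug sits at the same height and as upright as the reference plug, within about 0.2 pixel in the scene camera. The carriage is home, the silencer and reducer are in place, and the wrist force is about zero. I did not measure the other bench items against their starting positions, but the arm stayed clear of them.

**Two things that disagreed:**
- **Fingertips short of the reported tool point:** They sit about 39 mm short, so my first grip closed in the air just above the handle. I measured the offset in the wrist and scene images and allowed for it from then on.
- **Plug tilted in the grip:** It sat about 2 degrees off upright, and I corrected that before putting it in.

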